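Load the nut cracker and switch it on

ROBOT

A 6-joint arm with a two-finger parallel gripper is mounted at the origin on a cart in front of the work surface, level with it; the furniture and walls round the work are solid. World frame = base frame: x ahead of the robot, y to its left, z up, the work surface at z = 0. Lengths are in mm, angles in degrees, forces in N, time in s.
With the tool pointing down it reaches from about 350 to 850 mm from the base axis. Payload 8.1 kg.
Tool frame: the origin (TCP) lies between the finger pads; the fingertips stand 17 mm ahead of it and the grasp point (between the pads) lies 2 mm behind it; z points along the fingers, y is the line along which they close (so a half turn about z gives the same grasp; the last joint's range is limited). The gripper opens to 85 mm and grips with 20 to 120 N. Pads are 22 mm wide; open, the fingers measure 114 mm over their backs; the gripper's body (76 mm by 85 mm) begins 54 mm behind the grasp point. The pads swing forward as they close: fully open they stand 13 mm farther back than shut.
Start: joints at [64.206, 7.471, 85.268, -0, 87.261, -4.893], TCP at [214.037, 560.53, 248.292] pointing down, gripper open.
Joint ranges: [-169.43, 169.43], [-51.17, 129.36], [1.28, 143.12], [-76.62, 256.62], [0, 156.53], [-152.29, 152.29]. Speed limits (degrees/s): [136.94, 136.94, 159.86, 180, 180, 180].

INTERFACE

Orientations are given as [roll, pitch, yaw] about the fixed x, y, z axes, in that order (R = Rz(yaw) Ry(pitch) Rx(roll)).
In Python, from bench import sense, snapshot, hand_in, trace, place_of gives the robot as it stands.
- The arm moves only by the shell command python3 -m handwheel 'ROWS' [FORCE]. ROWS is JSON, a list of rows, each a list of 7 numbers: the opening, from -1 (shut) to 1 (fully open), then the shift along the tool's x, y, z in cm, then the turn, a rotation vector about the tool's x, y, z in rad. A call has 1 to 12 rows; each row shifts and turns the commanded pose from where the row before left it, along the tool's axes as they then stand; what a row does not reach is not made up. A row lasts 1/12 s, in which the tool goes at most 41.7 mm and 7.16 degrees, less where a joint would pass 70% of its speed; a pose out of reach is approached as far as the arm can. A call with a gripper value outside its range is refused whole. The fingers move at their own pace and stop on an object; FORCE is the grip in N (left out, the last holds). Time passes only in rows, so rows that do not move let the fingers close. It gives the time, the measured TCP pose, the force, the opening and the grip force at its end, in the units of the state.
- sense(): the state, without advancing time (a new reading comes with each control period).
- snapshot(name): name is "side" or "top" or "wrist"; returns a dict with "image" (384x512x3 uint8, red, green, blue), "intrinsics" (3x3 intrinsics, pixels), "k1" (the pictures are not rectified: a ray, as slopes to the right and down, at radius r is drawn at 1 + k1 r^2 times it, then the intrinsics apply), "R" (3x3) and "t" (3): a world point X has camera coordinates R X + t. Camera axes: x right, y down, z forward; pixel columns grow to the right and rows downward; lengths in mm; the calibration is good to about 2 mm. A picture is of the moment at which its call begins. There is no depth.
- hand_in(): hands the job in; it is judged then, once.
Trained networks look in a picture, given as the dict that the camera call returned (one of the last four; its "shot" number tells which), for a name from the list of things; names that differ only in an ending like _2 or _b are one class to them, and where a whole thing is asked for, a point or a joint stands for the part that bears it (a point fixed in the world has none). Each returns a list of dicts, best first, with "conf" (0 to 1); they miss things now and then, are a little off and sometimes report something else, mostly with a low value. They report only what shows in the picture. A call takes as long as a camera call.
- trace(picture, query): "pixels" (384x512 bool, what is visible of it).
- place_of(picture, query): "location" ([x, y, z] in mm, in world coordinates, good to about 4 mm: a listed point, or the origin of a listed thing).
The state is a dict: "time": time; "joint_pos": joint angles; "qd": joint speeds; "joint_efforts": joint torques, N m; "tool_pos": TCP position; "tcp_rot": TCP orientation; "ft_force": force on the tool from outside, world axes, zero at the start; "wrist_torque": the same for the moment, N m; "finger_gap": finger opening in mm; "grip_force": force on a finger pad.
Only numpy, scipy, OpenCV 4.12 (cv2) and the standard library are available. Lean on these libraries where they do the work, as an engineer would, in place of code of your own. Each camera call takes 0.05 s, during which the arm holds its last target. There are 200 camera calls.

TASK

Tip the three walnuts out of the metal scoop into the hopper of the nut cracker, without touching the nuts with the fingers, and then set the empty scoop down gently and upright on the worktop. After that, flip the cracker's toggle switch on, over to the side away from the robot. Leave the garlic, the small tin and the matchbox where they are.

Things in the scene. Friction and masses are not known exactly. Their poses are not given: they have to be found in the camera images.
- cracker: the electric nut cracker, fixed to the worktop: a white base 172 (x) by 262 (y) mm with a square open steel hopper on it and, at the hopper's left (+y), a low flat deck with the switch. Origin on the worktop under the hopper's centre; its x points away from the robot, its y from hopper to switch (turned by up to about 14 degrees)
- hopper_mouth (a point): centre of the hopper's open mouth, level with its rim (97.5 mm above the worktop); axes as the cracker's. The inside is 160 (x) by 150 (y) mm with upright walls 5 mm thick (7 mm at the rim); two rollers lie on the bottom 42 mm or more below the rim
- toggle (a joint): the black toggle bat of the switch, hinge along the cracker's y axis: 0 = off, leaning 0.4 rad towards the robot (cracker -x); 0.4 = upright centre; 0.8 = on, leaning 0.4 rad away from the robot (cracker +x). It is held at either end by an over-centre action: about 1 N at the tip to start, falling to nothing at the centre; past the centre it snaps over by itself
- switch_pivot (a point): the bat's pivot, 52 mm above the worktop, 135 mm from the hopper's centre along the cracker's y. The deck's top is 46 mm above the worktop (switch plate 48, round collar of 24 mm diameter 51, and 18 mm diameter 55); it reaches 86 mm before and behind the pivot, 46 mm to the left, and 55 mm to the hopper's outside wall on the right
- switch_tip (a point): the free end of the bat, 39.5 mm from the pivot, 11.6 mm thick, tapering to 7 mm at the foot; moves with the bat (off: 15 mm nearer the robot than the pivot and 36 mm above it)
- scoop: the loose sheet-aluminium scoop with a wooden bridge handle, about 160 g: floor 120 mm long (x) by 104 mm wide (y), 3 mm thick, walls 36 mm high at the back (-x) and both sides, open at +x. Origin at the centre of its underside; +x points out through the open edge (to the left, +y in the world, within about 20 degrees, at the start)
- scoop_grip (a point): centre of the scoop's handle, 85 mm above its underside over its middle, the place to grip: a wooden bar along the scoop's x, 14 mm wide (y), 20 mm high, reaching 41 mm forward and 60 mm back from here; 38 mm of free height between the bar's underside and the nuts
- scoop_lip (a point): middle of the scoop's open edge, on its underside, 60 mm in front of the origin along the scoop's x; axes as the scoop's
- walnut_1: a walnut, 30 mm across and 34 mm long, rigid, 14 g, smooth pale brown with a seam; the origin is its centre. It starts standing in the scoop, 15 mm above the scoop's floor, and stays put while the scoop is tilted by less than about 10 degrees; at 45 to 55 degrees nose down all of them have rolled out
- walnut_2: a walnut, 30 mm across and 34 mm long, rigid, 14 g, smooth pale brown with a seam; the origin is its centre. It starts standing in the scoop, 15 mm above the scoop's floor, and stays put while the scoop is tilted by less than about 10 degrees; at 45 to 55 degrees nose down all of them have rolled out
- walnut_3: a walnut, 30 mm across and 34 mm long, rigid, 14 g, smooth pale brown with a seam; the origin is its centre. It starts standing in the scoop, 15 mm above the scoop's floor, and stays put while the scoop is tilted by less than about 10 degrees; at 45 to 55 degrees nose down all of them have rolled out
- garlic: a bystander: a garlic bulb 55 mm across and high, origin at its underside
- tin_small: a bystander: a small tin can 58 mm across, 72 mm high, origin at its underside
- match_box: a bystander: a matchbox 36 by 53 by 16 mm, origin at its underside

How it is judged (in metres and radians):
On the way, in this order (a step that is already met when the one before it is completed fails the run):
1. all three walnuts are in the hopper (x of walnut_1 in the frame of hopper_mouth between -0.08 and 0.08 m and y of walnut_1 in the frame of hopper_mouth between -0.075 and 0.075 m and height (world z) of each of walnut_1, walnut_2, walnut_3 below 0.097 m and x of walnut_2 in the frame of hopper_mouth between -0.08 and 0.08 m and y of walnut_2 in the frame of hopper_mouth between -0.075 and 0.075 m and x of walnut_3 in the frame of hopper_mouth between -0.08 and 0.08 m and y of walnut_3 in the frame of hopper_mouth between -0.075 and 0.075 m), for 0.2 s.
2. the scoop stands upright and still on the worktop (height (world z) of scoop below 0.008 m and angle between scoop's own z axis and vertical below 0.1 rad and linear speed of scoop below 0.02 m/s), for 0.2 s.
3. the switch is on (value of joint toggle above 0.7 rad), for 0.2 s.
At the end, for the whole second after the job is handed in: all three walnuts lie inside the hopper with their centres below its rim, the scoop stands upright (within 0.1 rad) and still on the worktop, its underside within 8 mm of it, and the switch is on (joint over 0.7) (all of step 1 and all of step 2 and value of joint toggle above 0.7 rad); the robot touches nothing.
It fails at once if the garlic is knocked (moved more than 30 mm) (distance of garlic from where it was at the start of the episode above 0.03 m).
It fails at once if the small tin is knocked (moved more than 30 mm) (distance of tin_small from where it was at the start of the episode above 0.03 m).
It fails at once if the matchbox is knocked (moved more than 30 mm) (distance of match_box from where it was at the start of the episode above 0.03 m).
It fails at once if a walnut is handled with the fingers instead of the scoop (contact force between the fingers and walnut_1 above 0.5 N or contact force between the fingers and walnut_2 above 0.5 N or contact force between the fingers and walnut_3 above 0.5 N).
It fails at once if the scoop is dropped or slammed on to the worktop (over 0.6 m/s within 20 mm of it) (height (world z) of scoop below 0.02 m and linear speed of scoop above 0.6 m/s).
It also fails if it takes over 72 s, if anything falls off the work surface, if the arm or the gripper's body presses on something with over 40 N, if the wrist force passes 120 N, or if a joint passes its speed limit or range.

## Working session

There is one attempt and no reset: what is moved stays moved. The work goes in short steps, Python scripts to look and compute and a shell command to move; the robot and the scene stay as the last step left them, time stands still between calls to the robot, and variables do not carry over. Pictures are saved under pics/ and viewed, at most 10 in all, crops included, and the job is handed in when it is done.

```bash
ls; mkdir -p pics; cat > h.py <<'E'
import numpy as np, cv2
from bench import sense, snapshot, trace, place_of
def ray(p,uv):
    K=np.array(p["intrinsics"]);R=np.array(p["R"]);t=np.array(p["t"])
    d=np.array([(uv[0]-K[0,2])/K[0,0],(uv[1]-K[1,2])/K[1,1]]);s=d.copy()
    for _ in range(20): s=d/(1+p["k1"]*(s@s))
    return -R.T@t, R.T@np.array([*s,1])
def onz(p,uv,z):
    o,d=ray(p,uv); return o+d*(z-o[2])/d[2]
E
python3 - <<'E'
from h import *
s=sense();print(s)
ims=[]
for n in ["top","side"]:
    p=snapshot(n);ims.append(p["image"]);cv2.imwrite(f"pics/{n}0.png",p["image"][:,:,::-1])
    for q in ["cracker","hopper_mouth","switch_pivot","switch_tip","scoop","scoop_grip","scoop_lip","walnut_1","garlic","tin_small","match_box"]:
        print(n,q,[(round(d["conf"],2),np.round(d["location"]).tolist()) for d in place_of(p,q)[:4]])
E
```

```text
pics
{'time': 0.0, 'joint_pos': array([ 6.42046588e+01,  7.51558032e+00,  8.53309442e+01, -1.11316801e-03,
        8.72610141e+01, -4.89210613e+00]), 'qd': array([ 0.00770266,  0.00476599,  0.1285933 , -0.04764775, -0.02255252,
        0.09651076]), 'joint_efforts': array([ 5.42020134e-04, -5.69382405e+01, -5.00562286e+01, -2.60249553e-04,
        1.43682034e-02,  3.41125690e-05]), 'tool_pos': array([213.81992805, 560.04249455, 247.22352121]), 'tcp_rot': array([-1.79892758e+02, -8.06310516e-03,  1.59096812e+02]), 'ft_force': array([0.11978424, 0.1652855 , 0.73722331]), 'wrist_torque': array([-0.02480902,  0.02438011,  0.00995875]), 'grip_force': 0.0, 'finger_gap': 85.56708402348103}
top cracker [(0.71, [524.0, 118.0, 5.0])]
top hopper_mouth [(0.8, [520.0, 121.0, 102.0]), (0.33, [650.0, 436.0, -0.0])]
top switch_pivot [(0.91, [518.0, 253.0, 52.0]), (0.24, [520.0, 120.0, 100.0])]
top switch_tip [(0.52, [519.0, 119.0, 102.0]), (0.35, [592.0, -45.0, -3.0])]
top scoop [(0.59, [482.0, -274.0, 2.0])]
top scoop_grip []
top scoop_lip [(0.89, [420.0, -277.0, 2.0])]
top walnut_1 [(0.52, [500.0,
[... 166 characters left out ...]
46, [420.0, -276.0, 1.0])]
top match_box [(0.58, [594.0, -330.0, -4.0])]
side cracker [(0.72, [522.0, 119.0, 1.0])]
side hopper_mouth [(0.64, [520.0, 119.0, 100.0]), (0.17, [416.0, -280.0, -5.0])]
side switch_pivot [(0.69, [516.0, 254.0, 53.0])]
side switch_tip [(0.49, [506.0, 258.0, 85.0])]
side scoop [(0.93, [480.0, -281.0, 1.0])]
side scoop_grip [(0.91, [478.0, -273.0, 84.0])]
side scoop_lip [(0.69, [419.0, -281.0, -1.0]), (0.21, [506.0, 258.0, 83.0])]
side walnut_1 [(0.54, [501.0, -280.0, 13.0]), (0.44, [484.0, -309.0, 22.0]), (0.39, [478.0, -277.0, 85.0])]
side garlic [(0.51, [646.0, 428.0, 1.0])]
side tin_small [(0.61, [596.0, -50.0, 0.0])]
side match_box [(0.47, [595.0, -328.0, 4.0])]
```

View pics/top0.png

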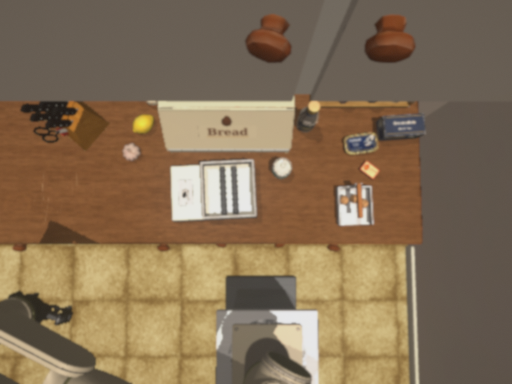

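View pics/side0.png

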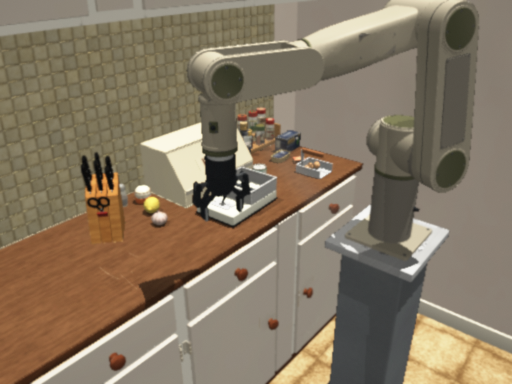

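```bash
python3 - <<'E'
import cv2,numpy as np
a=cv2.imread("pics/top0.png")[170:240,320:390];b=cv2.imread("pics/side0.png")[140:190,280:350]
f=lambda i:cv2.resize(i,(390,int(390*i.shape[0]/i.shape[1])),interpolation=cv2.INTER_CUBIC)
a,b=f(a),f(b);b=cv2.copyMakeBorder(b,0,a.shape[0]-b.shape[0],0,0,cv2.BORDER_CONSTANT)
cv2.imwrite("pics/crop.png",np.hstack([a,b]))
E
```

```text
(no output)
```

View pics/crop.png

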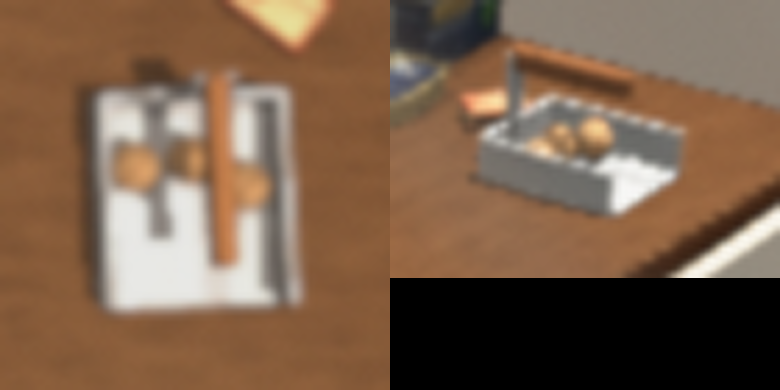

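The text says the scoop opens towards +y. In the crops, the open edge (bottom left, about row 310) faces the robot (-x), and the networks' lip position agrees, so I'll go with the picture. The handle bar runs along world x. The bread bin stands close behind the hopper, so I'll turn the scoop and pour from its right with the lip pointing +y.

```bash
python3 -m handwheel '[[1,0,0,0,0,0,-0.122],[1,0,0,0,0,0,-0.122],[1,0,0,0,0,0,-0.122],[1,-1.15,-3.75,-0.2,0,0,0],[1,-1.15,-3.75,-0.2,0,0,0],[1,-1.15,-3.75,-0.2,0,0,0],[1,-1.15,-3.75,-0.2,0,0,0],[1,-1.15,-3.75,-0.2,0,0,0],[1,-1.15,-3.75,-0.2,0,0,0],[1,-1.15,-3.75,-0.2,0,0,0],[1,-1.15,-3.75,-0.2,0,0,0],[1,-1.15,-3.75,-0.2,0,0,0]]' 100
```

```text
time: 2.2
tool_pos: [318.0, 221.5, 266.6]
tcp_rot: [180.0, 0.1, -179.9]
ft_force: [1.1, 0.0, 0.1]
finger_gap: 85.7
grip_force: 0.0
```

```bash
python3 -m handwheel '[[1,-1.15,-3.75,-0.2,0,0,0],[1,-1.15,-3.75,-0.2,0,0,0],[1,-1.15,-3.75,-0.2,0,0,0],[1,-1.15,-3.75,-0.2,0,0,0],[1,-1.15,-3.75,-0.2,0,0,0],[1,-1.15,-3.75,-0.2,0,0,0],[1,-1.15,-3.75,-0.2,0,0,0],[1,-1.15,-3.75,-0.2,0,0,0],[1,-1.15,-3.75,-0.2,0,0,0],[1,-1.15,-3.75,-0.2,0,0,0],[1,-1.15,-3.75,-0.2,0,0,0],[1,-1.15,-3.75,-0.2,0,0,0]]'
python3 - <<'E'
from h import *
for n in ["wrist","top","side"]:
    p=snapshot(n)
    if n=="wrist": cv2.imwrite(f"pics/w1.png",p["image"][:,:,::-1])
    for q in ["scoop","scoop_grip","scoop_lip","walnut_1"]+["hopper_mouth","switch_pivot","switch_tip"]*(n!="wrist"):
        print(n,q,[(round(d["conf"],2),np.round(d["location"],1).tolist()) for d in place_of(p,q)[:3]])
print(sense()["joint_pos"])
E
```

```text
time: 3.2
tool_pos: [456.7, -228.9, 290.5]
tcp_rot: [-180.0, 0.0, -180.0]
ft_force: [0.3, 0.3, 1.1]
finger_gap: 85.5
grip_force: 0.0
wrist scoop [(0.98, [476.8, -277.7, -2.9])]
wrist scoop_grip [(0.63, [480.8, -276.7, 87.8]), (0.59, [522.5, 117.5, 0.7])]
wrist scoop_lip [(0.95, [418.2, -277.8, -0.1])]
wrist walnut_1 [(0.91, [498.6, -244.9, 17.3]), (0.76, [487.6, -306.7, 18.4]), (0.65, [504.8, -276.9, 14.4])]
top scoop [(0.64, [480.9, -273.7, 0.0])]
top scoop_grip [(0.97, [482.9, -275.3, 86.7])]
top scoop_lip [(0.62, [420.7, -273.1, -1.5]), (0.59, [477.9, -276.3, 88.0]), (0.31, [594.8, -332.1, -1.3])]
top walnut_1 [(0.57, [500.4, -278.9, 16.7]), (0.52, [496.5, -241.4, 16.8])]
top hopper_mouth [(0.69, [520.5, 118.6, 98.6])]
top switch_pivot [(0.97, [519.0, 254.2, 50.1])]
top switch_tip []
side scoop [(0.63, [480.5, -277.7, 2.1])]
side scoop_grip [(0.81, [479.0, -276.2, 84.7]), (0.47, [597.0, -331.6, 1.3])]
side scoop_lip [(0.65, [418.7, -281.2, -2.4]), (0.26, [523.3, 115.2, 0.5])]
side walnut_1 [(0.5, [489.1, -308.3, 20.9]), (0.47, [501.5, -275.2, 14.6])]
side hopper_mouth [(0.76, [520.2, 119.5, 97.2]), (0.34, [500.3, -279.7, 14.9])]
side switch_pivot [(0.79, [518.5, 252.3, 54.9])]
side switch_tip [(0.53, [507.2, 256.0, 85.1])]
[-3.21746560e+01 -7.44275199e+00  9.58306182e+01 -1.19718220e-03
  9.16151320e+01 -1.22242756e+02]
```

View pics/w1.png

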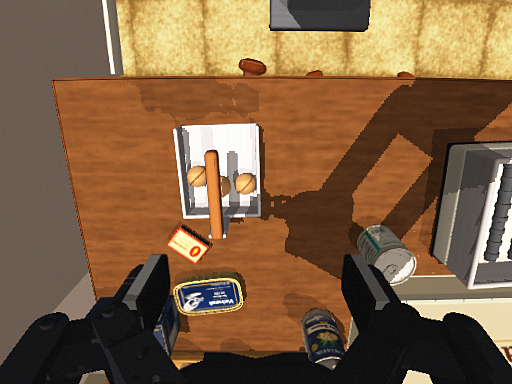

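The wrist view shows the scoop at columns 175–262, rows 123–218, with its open edge at the top (towards the robot). The bar runs from about (211,150) to (217,238). I'll measure the bar's line.

```bash
python3 - <<'E'
from h import *
p=snapshot("wrist")
im=p["image"].astype(int); hsv=cv2.cvtColor(p["image"],cv2.COLOR_RGB2HSV)
m=np.zeros(im.shape[:2],bool)
for r in range(158,214):   # inside the bright scoop
    row=hsv[r,202:226]; 
    s=(row[:,1]>150)&(row[:,0]<16)
    m[r,202:226]=s
ys,xs=np.nonzero(m)
c=[(r,xs[ys==r].mean(),xs[ys==r].size) for r in range(158,214,8) if (ys==r).any()]
print(c)
for e in [(211,150),(217,238)]: print(onz(p,e,95))
v=trace(p,"scoop_grip"); print([(d["conf"],d["pixels"].sum()) for d in v])
t=trace(p,"scoop")[0]["pixels"]; yy,xx=np.nonzero(t);print(xx.min(),xx.max(),yy.min(),yy.max())
E
```

```text
[(158, np.float64(209.0), 13), (166, np.float64(209.5), 14), (174, np.float64(209.5), 14), (182, np.float64(213.42857142857142), 21), (190, np.float64(215.31578947368422), 19), (198, np.float64(212.0), 13), (206, np.float64(212.5), 12)]
[ 435.07666423 -274.03846531   95.        ]
[ 538.85707635 -271.77836546   95.        ]
[(0.76, np.int64(7187)), (0.45, np.int64(181))]
172 258 124 239
```

```bash
python3 -m handwheel '[[1,-1.1,-2.3,0,0,0,0],[1,-1.1,-2.3,0,0,0,0],[1,0,0,3.5,0,0,0],[1,0,0,3.5,0,0,0],[1,0,0,3.5,0,0,0],[1,0,0,3.5,0,0,0],[1,0,0,2.5,0,0,0],[1,0,0,2,0,0,0],[1,0,0,1.2,0,0,0],[1,0,0,0.5,0,0,0],[1,0,0,0.3,0,0,0],[1,0,0,0,0,0,0]]'
python3 - <<'E'
from h import *
p=snapshot("wrist");cv2.imwrite("pics/w2.png",p["image"][:,:,::-1])
print(sense()["tool_pos"],[(q,[(round(d["conf"],2),np.round(d["location"],1).tolist()) for d in place_of(p,q)[:2]]) for q in ["scoop_grip","scoop"]])
E
```

```text
time: 5.4
tool_pos: [479.0, -273.0, 85.9]
tcp_rot: [-180.0, 0.0, -179.9]
ft_force: [-0.6, -0.1, -0.1]
finger_gap: 85.4
grip_force: 0.0
[ 479.31682648 -273.17891326   86.58498174] [('scoop_grip', [(0.9, [475.7, -276.9, 88.7])]), ('scoop', [(0.92, [474.9, -274.8, -0.1])])]
```

View pics/w2.png

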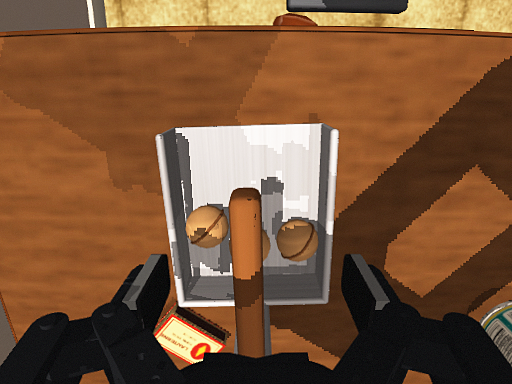

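The bar (around column 247) sits between the fingers (inner edges at 168 and 342), and the nuts are well clear. I'll shift 2 mm, lower slightly and close.

```bash
python3 -m handwheel '[[1,0,-0.2,0.3,0,0,0],[0.2,0,0,0,0,0,0],[-0.4,0,0,0,0,0,0],[-1,0,0,0,0,0,0],[-1,0,0,0,0,0,0],[-1,0,0,0,0,0,0],[-1,0,0,0,0,0,0],[-1,0,0,0,0,0,0],[-1,0,0,0,0,0,0],[-1,0,0,0,0,0,0],[-1,0,0,0,0,0,0]]' 100
```

```text
time: 6.47
tool_pos: [478.7, -274.8, 82.6]
tcp_rot: [-180.0, 0.0, -179.9]
ft_force: [-0.5, 0.1, 2.8]
finger_gap: 12.6
grip_force: 98.2
```

```bash
python3 -m handwheel '[[-1,0,0,-0.3,0,0,0],[-1,0,0,-0.7,0,0,0],[-1,0,0,-1.2,0,0,0],[-1,0,0,-1.6,0,0,0],[-1,0,0,-2,0,0,0],[-1,0,0,-2,0,0,0],[-1,0,0,-2,0,0,0],[-1,0,0,-1.7,0,0,0],[-1,0,0,-1.2,0,0,0],[-1,0,0,-0.8,0,0,0],[-1,0,0,-0.4,0,0,0],[-1,0,0,-0.1,0,0,0]]'
python3 -m handwheel '[[-1,0,0,0,0,0,0.02],[-1,0,0,0,0,0,0.05],[-1,0,0,0,0,0,0.08],[-1,0,0,0,0,0,0.08],[-1,0,0,0,0,0,0.08],[-1,0,0,0,0,0,0.08],[-1,0,0,0,0,0,0.08],[-1,0,0,0,0,0,0.08],[-1,0,0,0,0,0,0.08],[-1,0,0,0,0,0,0.08],[-1,0,0,0,0,0,0.08],[-1,0,0,0,0,0,0.08]]'
python3 -m handwheel '[[-1,0,0,0,0,0,0.08],[-1,0,0,0,0,0,0.08],[-1,0,0,0,0,0,0.08],[-1,0,0,0,0,0,0.08],[-1,0,0,0,0,0,0.08],[-1,0,0,0,0,0,0.08],[-1,0,0,0,0,0,0.08],[-1,0,0,0,0,0,0.07],[-1,0,0,0,0,0,0.05],[-1,0,0,0,0,0,0.02],[-1,0,0,0,0,0,0]]'
python3 - <<'E'
from h import *
for n in ["wrist","side"]:
    p=snapshot(n)
    if n=="wrist":cv2.imwrite("pics/w3.png",p["image"][:,:,::-1])
    print(n,[(q,[(round(d["conf"],2),np.round(d["location"],1).tolist()) for d in place_of(p,q)[:3]]) for q in ["scoop_lip","scoop","walnut_1","hopper_mouth"]])
print(sense()["tool_pos"],sense()["joint_pos"])
E
```

```text
time: 7.47
tool_pos: [478.7, -274.8, 222.9]
tcp_rot: [-180.0, 0.0, -179.9]
ft_force: [0.6, -0.4, -3.5]
finger_gap: 12.6
grip_force: 97.6
time: 8.47
tool_pos: [477.9, -274.2, 220.6]
tcp_rot: [-180.0, -0.2, 129.9]
ft_force: [0.2, -0.1, -1.7]
finger_gap: 12.6
grip_force: 97.5
time: 9.38
tool_pos: [478.1, -274.3, 221.1]
tcp_rot: [-179.9, -0.1, 90.1]
ft_force: [0.4, -0.8, -2.7]
finger_gap: 12.3
grip_force: 97.5
wrist [('scoop_lip', [(0.89, [477.4, -213.3, 139.0])]), ('scoop', [(0.95, [478.7, -272.9, 137.5])]), ('walnut_1', [(0.94, [448.7, -282.9, 156.7]), (0.9, [509.1, -291.9, 155.3])]), ('hopper_mouth', [(0.5, [591.1, -329.2, 0.1])])]
side [('scoop_lip', [(0.92, [478.6, -215.7, 137.5])]), ('scoop', [(0.55, [480.1, -275.9, 139.3])]), ('walnut_1', [(0.38, [511.8, -294.4, 159.4])]), ('hopper_mouth', [(0.67, [517.9, 119.1, 96.7])])]
[ 478.56213088 -274.64696501  222.31401927] [-3.51752916e+01  7.76582746e-01  9.50068789e+01 -7.62602894e-04
  8.42142663e+01 -3.53029689e+01]
```

View pics/w3.png

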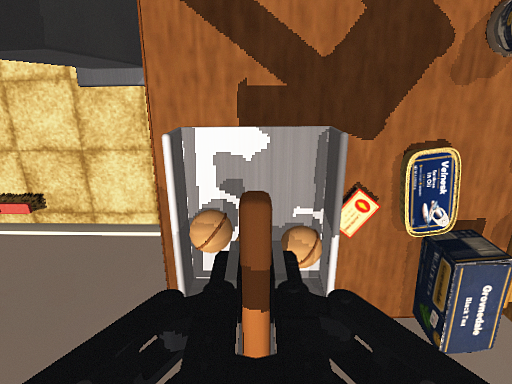

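The lip now points +y (top edge, row 125). Two nuts show beside the bar at (211,230) and (300,247), and the third is hidden under it. I'll carry the scoop gently to the hopper's right side.

```bash
python3 -m handwheel '[[-1,0.4,0,0,0,0,0],[-1,0.8,0.2,0,0,0,0],[-1,1.2,0.2,0,0,0,0],[-1,1.6,0.2,0,0,0,0],[-1,2,0.2,0,0,0,0],[-1,2,0.3,0,0,0,0],[-1,2,0.3,0,0,0,0],[-1,2,0.3,0,0,0,0],[-1,2,0.3,0,0,0,0],[-1,2,0.3,0,0,0,0],[-1,2,0.3,0,0,0,0],[-1,2,0.3,0,0,0,0]]'
python3 -m handwheel '[[-1,2,0.3,0,0,0,0],[-1,2,0.3,0,0,0,0],[-1,1.6,0.3,0,0,0,0],[-1,1.4,0.2,0,0,0,0],[-1,1,0.1,0.1,0,0,0],[-1,0.6,0.1,0.3,0,0,0],[-1,0.3,0,0.5,0,0,0],[-1,0.1,0,0.5,0,0,0],[-1,0,0,0.5,0,0,0],[-1,0,0,0.4,0,0,0],[-1,0,0,0.2,0,0,0],[-1,0,0,0,0,0,0]]'
python3 - <<'E'
from h import *
for n in ["wrist","side","top"]:
    p=snapshot(n)
    print(n,[(q,[(round(d["conf"],2),np.round(d["location"],1).tolist()) for d in place_of(p,q)[:3]]) for q in ["scoop_lip","walnut_1","hopper_mouth"]])
print(sense()["tool_pos"],sense()["joint_pos"])
# tilt rows: rotation about tool y about lip, lip in tool frame
from scipy.spatial.transform import Rotation as R
L=np.array([6.0,0,8.4]) # cm tool frame: +x = lip dir, z down
for a in (.07,.1,.12,-.12):
    d=L-R.from_rotvec([0,a,0]).as_matrix()@L; print(a,np.round(d,3))
E
```

```text
time: 10.88
tool_pos: [507.0, -72.4, 222.4]
tcp_rot: [180.0, -0.0, 90.2]
ft_force: [-0.3, 0.7, -2.4]
finger_gap: 12.6
grip_force: 97.6
time: 11.88
tool_pos: [519.5, 14.9, 196.4]
tcp_rot: [-179.9, 0.0, 90.1]
ft_force: [0.1, -0.6, -2.2]
finger_gap: 12.7
grip_force: 97.5
wrist [('scoop_lip', [(0.82, [518.1, 73.8, 112.1])]), ('walnut_1', [(0.91, [535.4, 58.9, 132.2]), (0.69, [551.3, -2.0, 131.8]), (0.41, [522.9, 121.7, 99.8])]), ('hopper_mouth', [(0.58, [525.3, 120.0, 99.1])])]
side [('scoop_lip', [(0.92, [518.8, 72.4, 111.7])]), ('walnut_1', [(0.64, [548.8, -5.7, 133.8]), (0.55, [526.4, 67.1, 135.6]), (0.42, [506.7, -25.5, 129.0])]), ('hopper_mouth', [(0.74, [642.9, 429.1, -3.1]), (0.73, [517.3, 122.4, 98.6])])]
top [('scoop_lip', [(0.61, [521.7, 75.7, 114.5])]), ('walnut_1', [(0.64, [596.3, -331.7, 0.4]), (0.55, [509.3, -25.8, 133.8])]), ('hopper_mouth', [(0.66, [521.3, 117.6, 101.4])])]
[519.98661403  15.46165973 197.35852645] [-3.94430924e+00 -3.24533283e+00  1.01610011e+02 -1.12173176e-03
  8.16295891e+01 -4.06197267e+00]
0.07 [-0.573  0.     0.44 ]
0.1 [-0.809  0.     0.641]
0.12 [-0.962  0.     0.779]
-0.12 [ 1.049  0.    -0.658]
```

One nut is creeping towards the lip, which is already over the hopper. I'll tip now, pivoting about the lip.

```bash
python3 -m handwheel '[[-1,0.65,0,-0.43,0,-0.075,0],[-1,0.65,0,-0.43,0,-0.075,0],[-1,0.65,0,-0.43,0,-0.075,0],[-1,0.65,0,-0.43,0,-0.075,0],[-1,0.65,0,-0.43,0,-0.075,0],[-1,0.65,0,-0.43,0,-0.075,0],[-1,0.65,0,-0.43,0,-0.075,0],[-1,0.65,0,-0.43,0,-0.075,0],[-1,0.65,0,-0.43,0,-0.075,0],[-1,0.65,0,-0.43,0,-0.075,0],[-1,0.65,0,-0.43,0,-0.075,0],[-1,0.65,0,-0.43,0,-0.075,0]]'
python3 -m handwheel '[[-1,0,0,0,0,0,0],[-1,0,0,0,0,0,0],[-1,0,0,0,0,0,0],[-1,0,0,0,0,0,0],[-1,0,0,0,0,0,0]]'
python3 - <<'E'
from h import *
for n in ["wrist","side","top"]:
    p=snapshot(n)
    if n=="wrist":cv2.imwrite("pics/w4.png",p["image"][:,:,::-1])
    print(n,[(q,[(round(d["conf"],2),np.round(d["location"],1).tolist()) for d in place_of(p,q)[:4]]) for q in ["scoop_lip","walnut_1"]])
print(sense()["joint_pos"])
E
```

```text
time: 13.48
tool_pos: [520.2, 105.7, 213.2]
tcp_rot: [179.8, 51.7, 90.0]
ft_force: [0.5, -0.7, -1.4]
finger_gap: 12.5
grip_force: 97.9
time: 13.9
tool_pos: [520.3, 103.9, 214.1]
tcp_rot: [179.8, 51.4, 89.9]
ft_force: [0.3, -0.4, -1.8]
finger_gap: 12.6
grip_force: 97.9
wrist [('scoop_lip', [(0.9, [519.7, 76.2, 113.7]), (0.67, [524.8, 117.5, 61.3])]), ('walnut_1', [(0.89, [525.1, 119.9, 62.7]), (0.62, [568.7, 120.6, 58.5])])]
side [('scoop_lip', [(0.78, [520.8, 74.3, 112.1])]), ('walnut_1', [(0.55, [525.4, 119.6, 63.2]), (0.37, [567.7, 119.6, 61.7])])]
top [('scoop_lip', [(0.56, [523.7, 77.2, 114.6]), (0.31, [520.7, 107.7, 216.2]), (0.29, [650.6, 434.2, 2.3])]), ('walnut_1', [(0.43, [505.3, 171.5, 59.7]), (0.4, [568.5, 122.9, 62.9])])]
[ 31.39729318  21.26286375  87.12708696 -42.98392406 100.94082418
  34.3135847 ]
```

View pics/w4.png

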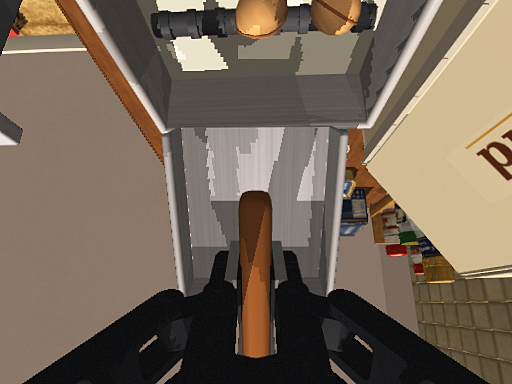

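Two nuts lie on the rollers at (260,15) and (337,15). The top camera puts the third inside at (505,171,60), and the scoop is empty. I'll level it the same way and carry it back to clear worktop.

```bash
python3 -m handwheel '[[-1,-0.6,0,0.5,0,0.075,0],[-1,-0.88,0,0.7,0,0.11,0],[-1,-0.88,0,0.7,0,0.11,0],[-1,-0.88,0,0.7,0,0.11,0],[-1,-0.88,0,0.7,0,0.11,0],[-1,-0.88,0,0.7,0,0.11,0],[-1,-0.88,0,0.7,0,0.11,0],[-1,-0.88,0,0.7,0,0.11,0],[-1,-0.4,0,0.3,0,0.055,0],[-1,0,0,-0.5,0,0,0],[-1,0,0,-0.5,0,0,0],[-1,0,0,0,0,0,0]]'
python3 -m handwheel '[[-1,-0.7,-0.3,0,0,0,0],[-1,-1.4,-0.3,0,0,0,0],[-1,-2,-0.4,0,0,0,0],[-1,-2,-0.4,0,0,0,0],[-1,-2,-0.4,0,0,0,0],[-1,-2,-0.4,0,0,0,0],[-1,-2,-0.4,0,0,0,0],[-1,-2,-0.4,0,0,0,0],[-1,-2,-0.4,0,0,0,0],[-1,-1.4,-0.3,0,0,0,0],[-1,-0.7,-0.3,0,0,0,0],[-1,-0.3,0,0,0,0,0]]'
python3 - <<'E'
from h import *
print(sense()["tool_pos"],sense()["tcp_rot"])
for n in ["side","top"]:
    p=snapshot(n)
    print(n,[(q,[(round(d["conf"],2),np.round(d["location"],1).tolist()) for d in place_of(p,q)[:4]]) for q in ["scoop","scoop_lip","walnut_1","hopper_mouth","switch_tip","switch_pivot"]])
E
```

```text
time: 15.35
tool_pos: [520.5, 17.2, 209.6]
tcp_rot: [179.9, 0.1, 90.1]
ft_force: [0.9, 0.2, -1.8]
finger_gap: 12.6
grip_force: 97.8
time: 16.35
tool_pos: [480.0, -168.2, 207.9]
tcp_rot: [-180.0, 0.0, 90.1]
ft_force: [0.3, -0.3, -2.4]
finger_gap: 12.1
grip_force: 97.8
[ 479.97411473 -168.15867185  207.92237622] [-1.79952416e+02  3.14257208e-02  9.01414938e+01]
side [('scoop', [(0.75, [481.4, -167.0, 125.1]), (0.61, [521.8, 116.5, 1.1])]), ('scoop_lip', [(0.84, [480.6, -109.0, 125.3]), (0.53, [591.0, -46.8, -3.8])]), ('walnut_1', [(0.55, [524.4, 116.0, 62.9]), (0.48, [568.4, 121.4, 61.3])]), ('hopper_mouth', []), ('switch_tip', [(0.42, [503.8, 256.5, 82.8])]), ('switch_pivot', [(0.55, [517.5, 251.8, 52.9])])]
top [('scoop', [(0.58, [483.4, -168.6, 129.0])]), ('scoop_lip', [(0.76, [483.6, -104.9, 122.8])]), ('walnut_1', [(0.63, [504.3, 172.9, 63.2]), (0.55, [567.3, 121.9, 61.4]), (0.42, [523.5, 120.3, 62.0])]), ('hopper_mouth', [(0.7, [520.4, 116.3, 103.0])]), ('switch_tip', [(0.57, [482.3, -106.2, 125.8])]), ('switch_pivot', [(0.72, [516.2, 253.0, 51.4])])]
```

All three nuts are confirmed in the hopper. Lowering the scoop.

```bash
python3 -m handwheel '[[-1,0,0,0.8,0,0,0],[-1,0,0,1.6,0,0,0],[-1,0,0,2,0,0,0],[-1,0,0,2,0,0,0],[-1,0,0,2,0,0,0],[-1,0,0,1.6,0,0,0],[-1,0,0,1,0,0,0],[-1,0,0,0.5,0,0,0],[-1,0,0,0.3,0,0,0],[-1,0,0,0.2,0,0,0],[-1,0,0,0,0,0,0]]'
python3 -m handwheel '[[-1,0,0,0.15,0,0,0],[-1,0,0,0.15,0,0,0],[-1,0,0,0.15,0,0,0],[-1,0,0,0.1,0,0,0],[-1,0,0,0,0,0,0],[-1,0,0,0,0,0,0]]'
```

```text
time: 17.97
tool_pos: [480.8, -168.2, 88.6]
tcp_rot: [179.9, 0.0, 90.1]
ft_force: [-0.2, -0.7, -1.0]
finger_gap: 12.8
grip_force: 97.8
time: 18.47
tool_pos: [480.4, -168.0, 82.6]
tcp_rot: [180.0, 0.0, 90.1]
ft_force: [-0.2, 0.2, -1.1]
finger_gap: 12.7
grip_force: 97.9
```

```bash
python3 -m handwheel '[[-1,0,0,0.1,0,0,0],[-1,0,0,0.1,0,0,0],[-1,0,0,0,0,0,0],[-1,0,0,0,0,0,0]]'
```

```text
time: 18.8
tool_pos: [480.7, -168.1, 82.5]
tcp_rot: [180.0, 0.0, 90.1]
ft_force: [-7.7, 4.1, 16.7]
finger_gap: 12.1
grip_force: 100.5
```

In contact: 17 N upward. I'll release gradually and rise.

```bash
python3 -m handwheel '[[-1,0,0,-0.1,0,0,0],[-0.5,0,0,0,0,0,0],[-0.2,0,0,0,0,0,0],[0.1,0,0,0,0,0,0],[0.5,0,0,0,0,0,0],[0.5,0,0,0,0,0,0],[0.5,0,0,0,0,0,0],[0.5,0,0,-1,0,0,0],[0.5,0,0,-3,0,0,0],[0.5,0,0,-3,0,0,0],[0.5,0,0,-3,0,0,0],[0.5,0,0,-3,0,0,0]]'
python3 - <<'E'
from h import *
s=sense();print(s["tool_pos"],s["finger_gap"],s["ft_force"])
for n in ["wrist","side","top"]:
    p=snapshot(n)
    print(n,[(q,[(round(d["conf"],2),np.round(d["location"],1).tolist()) for d in place_of(p,q)[:3]]) for q in ["scoop","scoop_lip","scoop_grip"]])
E
```

```text
time: 19.8
tool_pos: [480.1, -167.9, 213.7]
tcp_rot: [180.0, 0.0, 90.1]
ft_force: [0.1, -0.0, 0.6]
finger_gap: 63.9
grip_force: 0.0
[ 480.11421247 -167.87746246  213.70311053] 63.86266516289341 [ 0.0931339  -0.0450006   0.56865467]
wrist [('scoop', [(0.68, [481.4, -168.3, -4.3])]), ('scoop_lip', [(0.61, [480.3, -107.9, 2.0])]), ('scoop_grip', [(0.71, [480.8, -169.6, 88.1])])]
side [('scoop', [(0.75, [481.7, -169.9, 0.8])]), ('scoop_lip', [(0.86, [479.1, -109.2, -5.8]), (0.23, [478.7, -167.1, 84.4])]), ('scoop_grip', [(0.71, [477.1, -168.4, 87.0]), (0.45, [643.4, 428.5, -1.8])])]
top [('scoop', [(0.64, [484.8, -169.5, 2.0])]), ('scoop_lip', [(0.8, [484.6, -104.9, -1.7])]), ('scoop_grip', [(0.89, [480.9, -168.4, 85.4]), (0.28, [507.4, 170.6, 59.5])])]
```

The scoop stands upright and is released. Next is the switch: close the fingers and go to a point in front of the bat (pivot about (517,253), tip about x=504).

```bash
python3 -m handwheel '[[-1,2,-0.2,0,0,0,0],[-1,3.6,-0.2,0,0,0,0],[-1,3.8,-0.2,0,0,0,0],[-1,3.8,-0.2,0,0,0,0],[-1,3.8,-0.2,0,0,0,0],[-1,3.8,-0.2,0,0,0,0],[-1,3.8,-0.2,0,0,0,0],[-1,3.8,-0.2,0,0,0,0],[-1,3.8,-0.2,0,0,0,0],[-1,3.8,-0.3,0,0,0,0],[-1,3.6,-0.3,0,0,0,0],[-1,2.6,-0.3,0,0,0,0]]'
python3 -m handwheel '[[-1,0,0,1.5,0,0,0],[-1,0,0,2,0,0,0],[-1,0,0,2,0,0,0],[-1,0,0,2,0,0,0],[-1,0,0,2,0,0,0],[-1,0,0,1.5,0,0,0],[-1,0,0,0.5,0,0,0],[-1,0,0,0,0,0,0]]'
python3 - <<'E'
from h import *
s=sense();print(s["tool_pos"],s["finger_gap"])
for n in ["wrist","side"]:
    p=snapshot(n)
    if n=="wrist":cv2.imwrite("pics/w5.png",p["image"][:,:,::-1])
    print(n,[(q,[(round(d["conf"],2),np.round(d["location"],1).tolist()) for d in place_of(p,q)[:2]]) for q in ["switch_tip","switch_pivot"]])
E
```

```text
time: 21.4
tool_pos: [451.7, 256.8, 211.3]
tcp_rot: [-180.0, -0.0, 90.2]
ft_force: [0.7, 1.0, 0.7]
finger_gap: -0.1
grip_force: 0.0
time: 22.07
tool_pos: [451.1, 253.4, 94.7]
tcp_rot: [-179.8, 0.1, 90.1]
ft_force: [0.1, -0.4, 0.6]
finger_gap: 0.0
grip_force: 0.0
[451.14264513 253.36303747  94.6740656 ] 0.015972695312691992
wrist [('switch_tip', [(0.57, [496.9, 255.8, 86.5])]), ('switch_pivot', [(0.91, [516.2, 250.7, 54.1])])]
side [('switch_tip', [(0.59, [504.7, 254.1, 81.6])]), ('switch_pivot', [(0.85, [519.3, 253.1, 53.8])])]
```

View pics/w5.png

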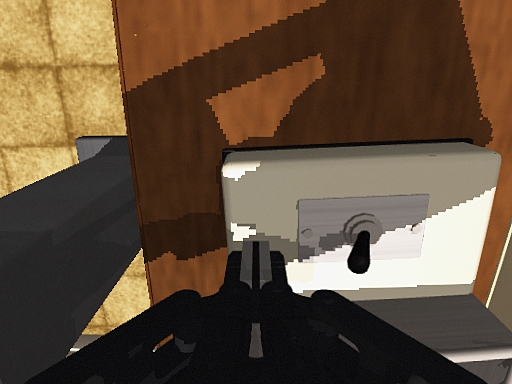

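The fingertips (256,255) are level with the bat (tip at (360,262), pivot at (362,230)) and on its robot side. I'll lower 5 mm and push +x.

```bash
python3 -m handwheel '[[-1,0,1.2,0.5,0,0,0],[-1,0,1.2,0,0,0,0],[-1,0,0.6,0,0,0,0],[-1,0,0.4,0,0,0,0],[-1,0,0.4,0,0,0,0],[-1,0,0.4,0,0,0,0],[-1,0,0.4,0,0,0,0],[-1,0,0.4,0,0,0,0],[-1,0,0.4,0,0,0,0],[-1,0,0,0,0,0,0]]'
python3 - <<'E'
from h import *
for n in ["wrist","side"]:
    p=snapshot(n)
    print(n,[(q,[(round(d["conf"],2),np.round(d["location"],1).tolist()) for d in place_of(p,q)[:2]]) for q in ["switch_tip","switch_pivot"]])
E
```

```text
time: 23.2
tool_pos: [507.2, 254.0, 91.6]
tcp_rot: [180.0, -0.0, 90.1]
ft_force: [-0.2, 0.3, 0.0]
finger_gap: -0.1
grip_force: 0.0
wrist [('switch_tip', [(0.67, [527.6, 257.1, 88.2])]), ('switch_pivot', [(0.86, [512.7, 252.6, 50.7])])]
side [('switch_tip', [(0.74, [518.1, 119.9, 98.6]), (0.44, [534.7, 258.0, 84.3])]), ('switch_pivot', [(0.8, [519.0, 252.4, 54.8])])]
```

The tip is now at about x=530, so it has snapped over. I'll back off, rise and verify.

```bash
python3 -m handwheel '[[-1,0,-1,0,0,0,0],[-1,0,-2,0,0,0,0],[-1,0,-2,0,0,0,0],[-1,0,0,-2,0,0,0],[-1,0,0,-3,0,0,0],[-1,0,0,-3,0,0,0],[-1,0,0,-2,0,0,0],[-1,0,0,0,0,0,0]]'
python3 - <<'E'
from h import *
for n in ["wrist","side","top"]:
    p=snapshot(n)
    if n=="wrist":cv2.imwrite("pics/w6.png",p["image"][:,:,::-1])
    print(n,[(q,[(round(d["conf"],2),np.round(d["location"],1).tolist()) for d in place_of(p,q)[:3]]) for q in ["switch_tip","switch_pivot","scoop","scoop_lip","walnut_1","tin_small","garlic","match_box"]])
E
```

```text
time: 24.17
tool_pos: [459.0, 255.2, 197.5]
tcp_rot: [179.5, -0.2, 90.1]
ft_force: [0.8, 1.1, 0.8]
finger_gap: -0.2
grip_force: 0.0
wrist [('switch_tip', [(0.73, [528.3, 253.4, 87.0])]), ('switch_pivot', [(0.74, [513.6, 254.8, 52.0])]), ('scoop', [(0.17, [505.3, 172.6, 61.3])]), ('scoop_lip', []), ('walnut_1', [(0.93, [505.3, 175.1, 59.0]), (0.49, [566.3, 124.0, 59.7])]), ('tin_small', []), ('garlic', []), ('match_box', [])]
side [('switch_tip', [(0.42, [535.0, 258.2, 82.9])]), ('switch_pivot', [(0.85, [518.3, 254.7, 51.2]), (0.25, [517.5, 117.5, 95.8])]), ('scoop', [(0.97, [481.5, -171.8, -1.8]), (0.35, [533.9, 255.9, 84.5]), (0.33, [522.5, 118.1, 63.8])]), ('scoop_lip', [(0.85, [478.3, -110.7, -2.0])]), ('walnut_1', [(0.63, [568.9, 124.1, 60.1]), (0.57, [521.0, 116.1, 62.1])]), ('tin_small', [(0.48, [592.5, -48.2, -1.3])]), ('garlic', [(0.47, [647.1, 429.4, -2.1]), (0.38, [481.7, -170.0, -0.7])]), ('match_box', [(0.46, [596.3, -331.1, 5.0])])]
top [('switch_tip', [(0.53, [530.9, 253.3, 88.5]), (0.48, [518.6, 119.5, 99.7])]), ('switch_pivot', [(0.55, [516.6, 253.6, 50.7])]), ('scoop', [(0.77, [484.7, -167.6, 0.7]), (0.71, [505.3, 172.0, 59.8])]), ('scoop_lip', [(0.84, [481.5, -105.5, 1.7])]), ('walnut_1', [(0.58, [506.9, 169.8, 60.2]), (0.49, [523.7, 122.6, 61.9]), (0.46, [565.7, 123.1, 61.2])]), ('tin_small', [(0.61, [593.0, -47.4, -1.4]), (0.16, [523.1, 122.7, 60.5])]), ('garlic', [(0.54, [650.2, 433.3, -2.2])]), ('match_box', [(0.64, [595.9, -332.8, -0.8])])]
```

View pics/w6.png

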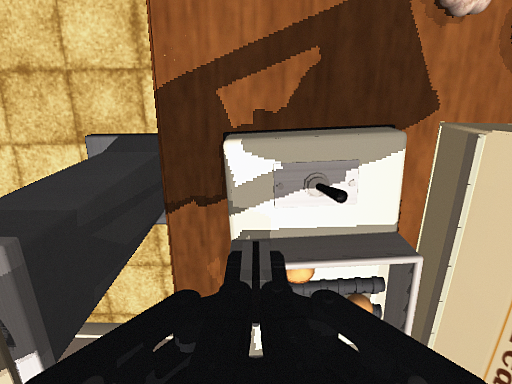

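The bat now leans away from the robot (collar at (317,183), tip at (342,197)). The nuts are in the hopper, the scoop is standing upright, and the garlic, tin and matchbox haven't moved.

```bash
python3 -c "from bench import hand_in; print(hand_in())"
```

```text
the job is handed in; nothing more can be done
None
```

Handed in at about 24 s: the last pictures show all three walnuts in the hopper, the empty scoop upright on the worktop, the switch on and the bystanders unmoved; the hand-in returned no verdict.

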